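# Load the reagent lane of the analyser

### The job

Finish loading the analyser's reagent lane: stand the fourth cartridge (yellow cap) in the lane behind the other three, square all four up flush against the white guide rail, and then push them with the sliding follower, as one straight block, into the hood until the first one presses well into the spring stop hidden inside - gently, stopping before the spring is jammed hard. Leave the follower up against the row so that the cartridges stay pressed on the stop, upright, touching one another and in line along the rail, and leave the other things on the bench where they are.

Things in the scene. Friction and masses are not known exactly. Their poses are not given: they have to be found in the camera images.
- lane: Feed lane of an analyser, fixed on the bench: smooth aluminium deck (friction about 0.3) 102 mm wide, 490 mm long, its top 8 mm above the bench. Origin on the bench. Its y axis runs along the lane, from the hood (-y) to the follower (+y); rows are pushed to -y. Its -x side is open but for a low lip (inner face at x = -0.040, top 14 mm above the bench).
- row_line (a point): Point on the deck (8 mm above the bench) at lane x = 0.014, y = 0, axes as the lane's: the centre line, along y, of cartridges that stand flush against the white guide rail. The rail's inner face is 16 mm to +x of it; the rail is 6 mm thick, its top 30 mm above the bench, as long as the lane. Outside it runs a steel guide rod (under 32 mm high, 20 mm farther out).
- hood_mouth (a point): Middle of the mouth of the white hood over the -y end of the lane, at bench level on the row's line (lane x = 0.014, y = -0.127). The hood is fixed, 127 mm wide, 112 mm long, 118 mm tall; its mouth is 85 mm wide, 110 mm high.
- hood: The same hood (origin and axes as the lane's). Inside, out of sight, is the spring stop: an upright plate across the lane on a spring (1.5 N when first touched, 6 N at its 6 mm of travel, then hard). It lies somewhere from 46 to 76 mm behind the mouth, differently each time, and can only be found by feel.
- follower (a joint): Sliding follower, in m: 0 at the open (+y) end of the lane, growing as it is pushed towards the hood, up to 0.245. It runs stiffly on the guide rod (8 N drag) and stays where it is left. The drag is larger than the stop's spring, so it holds the row pressed.
- follower_face (a point): Middle of the follower's pusher face (flat, 60 mm wide, 10 to 46 mm above the bench), on the row's line, 28 mm above the bench. The face looks to -y of the lane; this point is at lane y = 0.205 minus the joint value. Axes as the lane's.
- follower_post (a point): Top middle of the follower's blue grip post, 92 mm above the bench: 24 mm (lane x) by 18 mm (lane y), rising from 46 to 92 mm out of the follower's top plate, which reaches from the face to 47.5 mm behind it. The post's middle is 24 mm behind the face, its rear side 33 mm behind the face. Axes as the lane's.
- cart_1_mid (a point): Reagent cartridge with a green cap: upright white plastic box, 32 mm (its x) by 44 mm (its y), 60 mm tall, with a round cap (26 mm) on top up to 76 mm; 130 g (varies by a quarter). This point is the middle of the box, 30 mm above its foot. It stands in the lane, nearest the hood; in the lane its y goes along the lane's y (either way round).
- cart_2_mid (a point): Reagent cartridge with a orange cap: upright white plastic box, 32 mm (its x) by 44 mm (its y), 60 mm tall, with a round cap (26 mm) on top up to 76 mm; 130 g (varies by a quarter). This point is the middle of the box, 30 mm above its foot. It stands in the lane, next in the row; in the lane its y goes along the lane's y (either way round).
- cart_3_mid (a point): Reagent cartridge with a red cap: upright white plastic box, 32 mm (its x) by 44 mm (its y), 60 mm tall, with a round cap (26 mm) on top up to 76 mm; 130 g (varies by a quarter). This point is the middle of the box, 30 mm above its foot. It stands in the lane, next in the row; in the lane its y goes along the lane's y (either way round).
- cart_4_mid (a point): Reagent cartridge with a yellow cap: upright white plastic box, 32 mm (its x) by 44 mm (its y), 60 mm tall, with a round cap (26 mm) on top up to 76 mm; 130 g (varies by a quarter). This point is the middle of the box, 30 mm above its foot. It stands on the bench behind the lane; to be set last in the row; in the lane its y goes along the lane's y (either way round).
- flask: Bystander: round glass volumetric flask with a long neck and blue stopper, 60 mm wide, 178 mm tall. Origin at its foot.
- wash: Bystander: clear plastic wash bottle with a bent spout, 136x73x250 mm. Origin at its foot.
- bench_timer: Bystander: white bench timer lying flat, 60x68x18 mm. Origin at its foot.
- small_beaker: Bystander: 100 ml glass beaker, 57x64x72 mm. Origin at its foot.
- pen: Bystander: blue marker pen lying flat, 119x14x12 mm. Origin at its foot.

How it is judged:
By the outcome, as a careful person would: the job done as asked, in the order asked, and still so for the second after the job is handed in, with the robot touching nothing.
It also fails if it takes over 72 s, if anything falls off the work surface, if the arm or the gripper's body presses on something with over 40 N, if the wrist force passes 120 N, or if a joint passes its speed limit or range.

### The arm

A 6-joint arm with a two-finger parallel gripper is mounted at the origin on a cart in front of the work surface, level with it; the furniture and walls round the work are solid. World frame = base frame: x ahead of the robot, y to its left, z up, the work surface at z = 0. Lengths are in m, angles in rad, forces in N, time in s.
With the tool pointing down it reaches from about 0.3 to 0.875 m from the base axis. Payload 6.4 kg.
Tool frame: the origin (TCP) lies at the very end of the fingers, on their centre line; the grasp point (between the pads) lies 19 mm behind it; z points along the fingers, y is the line along which they close (so a half turn about z gives the same grasp; the last joint's range is limited). The gripper opens to 85 mm and grips with 20 to 120 N. Pads are 22 mm wide; open, the fingers measure 114 mm over their backs; the gripper's body (76 mm by 85 mm) begins 54 mm behind the grasp point. The pads swing forward as they close: fully open they stand 13 mm farther back than shut.
Start: joints at [0.922, 0.181, 1.607, -0, 1.354, -0.206], TCP at [0.246, 0.52, 0.231] pointing down, gripper open.
Joint ranges: [-2.99, 2.99], [-0.89, 2.07], [0.3, 2.58], [-1.14, 4.28], [0, 2.63], [-3.12, 3.12]. Speed limits (rad/s): [2.57, 2.57, 3.01, 3.14, 3.14, 3.14].

### API

Orientations are given as a rotation vector (axis times angle).
In Python, from workcell import ctrl gives the robot as it stands. The module is installed in compiled form; this text tells all that it offers.
- The arm moves only by the tool carry_out, never from a script. Its argument "steps" is a list of rows, each a list of 3 entries, a list of its own where there are three numbers: the turn, a rotation vector about the tool's x, y, z in rad, then the shift along the tool's x, y, z in mm, then the finger opening in mm, from 0 to 85.4. A call has 1 to 8 rows; each row shifts and turns the commanded pose from where the row before left it, along the tool's axes as they then stand; what a row does not reach is not made up. A row lasts 1/12 s, in which the tool goes at most 41.7 mm and 7.16 degrees, less where a joint would pass 70% of its speed; a pose out of reach is approached as far as the arm can. A call is refused whole if a number of a shift passes 41.7 or a number of a turn 0.125, either way. A call with a gripper value outside its range is refused whole. The fingers move at their own pace and stop on an object; the grip force is fixed at half the most. Time passes only in rows, so rows that do not move let the fingers close. It gives the time, the measured TCP pose, the force, the opening and the grip force at its end, in the units of the state.
- ctrl.state(): the state, without advancing time (a new reading comes with each control period).
- ctrl.camera(name): name is "scene" or "top" or "wrist"; returns a dict with "pixels" (420x560x3 uint8, red, green, blue), "K" (3x3 intrinsics, pixels), "world_to_cam" (4x4, takes a point from world to camera coordinates). Camera axes: x right, y up, looking along -z (the intrinsics and any distortion apply to the point x, -y, -z); pixel columns grow to the right and rows downward; lengths in m; the calibration is good to about 2 mm. The wrist camera is an equidistant fisheye: a pixel r from the principal point sees the ray r / f radians off the axis. A picture is of the moment at which its call begins. There is no depth.
- ctrl.sign_off(): hands the job in; it is judged then, once.
Trained networks look in the newest picture that a camera, given by its name, has taken for a name from the list of things; names that differ only in an ending like _2 or _b are one class to them, and where a whole thing is asked for, a point or a joint stands for the part that bears it (a point fixed in the world has none). Each returns a list of dicts, best first, with "p" (0 to 1); they miss things now and then, are a little off and sometimes report something else, mostly with a low value. They report only what shows in the picture. A call takes as long as a camera call.
- ctrl.outline_of(camera, thing): "mask" (420x560 bool, what is visible of it) and "pixel" ([column, row] in pixels, amid what is visible of it).
The state is a dict: "time_s": time; "q": joint angles; "dq": joint speeds; "effort": joint torques, N m; "position": TCP position; "tcp_rot": TCP orientation; "contact_force": force on the tool from outside, world axes, zero at the start; "ft_torque": the same for the moment, N m; "opening": finger opening in m; "grasp_force": force on a finger pad.
Only numpy, scipy, OpenCV 4.12 (cv2) and the standard library are available. Lean on these libraries where they do the work, as an engineer would, in place of code of your own. Each camera call takes 0.05 s, during which the arm holds its last target. There are 200 camera calls.

## Working session

There is one attempt and no reset: what is moved stays moved. The work goes in short steps, Python scripts to look and compute and a tool call to move; the robot and the scene stay as the last step left them, time stands still between calls to the robot, and variables do not carry over. Pictures are saved under pics/ and viewed, at most 10 in all, crops included, and the job is handed in when it is done.

Besides the shell and the picture viewer there is one more tool, called after "Call:" by a JSON object that holds its "fn" and its "kwargs". carry_out: Moves the arm, as the interface text tells. Its arguments: {"type":"object","properties":{"steps":{"type":"array"}},"required":["steps"]}

```bash
mkdir -p pics; python3 - <<'E'
from workcell import ctrl
import cv2,numpy as np
s=ctrl.state();print(s)
for c in ("scene","top"):
    d=ctrl.camera(c);cv2.imwrite(f"pics/{c}0.png",d["pixels"][:,:,::-1]);print(c,d["K"].tolist(),np.round(d["world_to_cam"],4).tolist())
    for t in ("cart_4_mid","follower_post","hood","flask","wash"):
        print(t,[(np.round(o["pixel"]).tolist(),round(o["p"],2)) for o in ctrl.outline_of(c,t)])
E
```

```text
{'time_s': 0.0, 'q': array([ 9.21699485e-01,  1.81519441e-01,  1.60799053e+00,  3.15409949e-05,
        1.35378042e+00, -2.06279374e-01]), 'dq': array([-1.21822511e-05, -7.57497905e-04,  2.26148519e-04, -9.45664001e-04,
       -2.96889889e-04,  5.17366727e-05]), 'effort': array([-1.20193916e-03, -4.44860172e+01, -3.51343489e+01, -2.63512329e-04,
        8.93807912e-03, -1.47293053e-05]), 'position': array([0.24601462, 0.51912243, 0.23040473]), 'tcp_rot': array([-6.89756348e-01, -3.06418584e+00,  2.40597596e-03]), 'contact_force': array([ 0.03866563, -0.16111796,  0.71835052]), 'ft_torque': array([0.00919741, 0.00028526, 0.06146626]), 'grasp_force': 0.0, 'opening': 0.08574916305760226}
scene [[430.3488811944531, 0.0, 285.5845357953923], [0.0, 430.3488811944531, 206.02589018461893], [0.0, 0.0, 1.0]] [[0.4558, -0.89, -0.0058, -0.1897], [0.6861, 0.3472, 0.6393, -0.4317], [-0.567, -0.2954, 0.7689, -0.9073], [0.0, 0.0, 0.0, 1.0]]
cart_4_mid [([269.0, 187.0], 0.75), ([222.0, 154.0], 0.44)]
follower_post [([216.0, 207.0], 0.57), ([161.0, 210.0], 0.53)]
hood [([342.0, 253.0], 0.63), ([241.0, 225.0], 0.4)]
flask [([416.0, 231.0], 0.7), ([215.0, 205.0], 0.56)]
wash [([402.0, 278.0], 0.81)]
top [[542.8474429386138, 0.0, 279.3022349654029], [0.0, 542.8474429386138, 204.99743322996346], [0.0, 0.0, 1.0]] [[-0.0096, -0.9999, -0.0084, 0.0727], [0.9965, -0.0102, 0.0835, -0.5393], [-0.0836, -0.0076, 0.9965, -1.3288], [0.0, 0.0, 0.0, 1.0]]
cart_4_mid [([244.0, 173.0], 0.55)]
follower_post [([206.0, 229.0], 0.6)]
hood [([366.0, 229.0], 0.93)]
flask [([418.0, 157.0], 0.59)]
wash [([364.0, 227.0], 0.28)]
```

View pics/scene0.png

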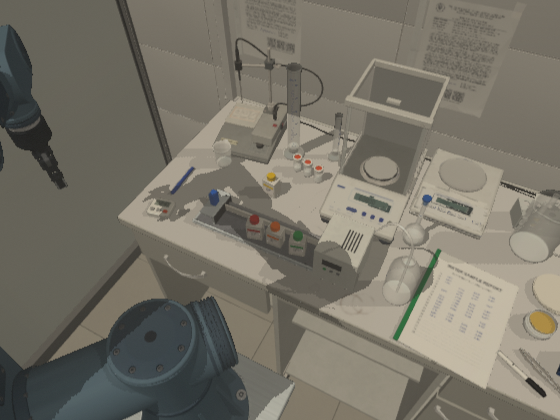

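View pics/top0.png

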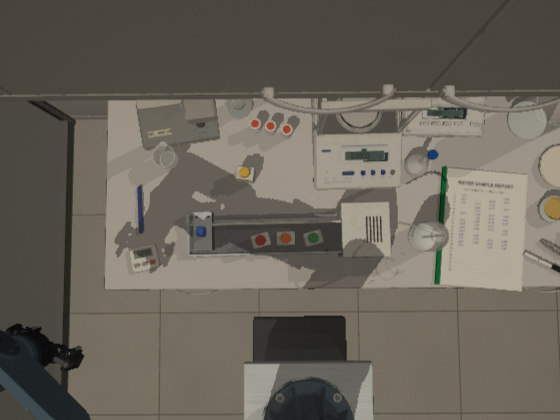

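The scene shows the lane with its hood on the world -y side. The top view has the post at (201,231), the caps at (261,240), (286,238) and (314,238), and the yellow cap at (244,172). I'll zoom in on the top view.

```bash
cat > h.py <<'E'
from workcell import ctrl
import cv2,numpy as np
from scipy.spatial.transform import Rotation as R
def ray(d,px,fish=False):
    K=np.array(d["K"]);T=np.array(d["world_to_cam"])
    u=(np.asarray(px,float)-K[:2,2])/[K[0,0],K[1,1]]
    if fish:
        r=np.hypot(*u);a=np.sin(r)/max(r,1e-9);v=np.array([u[0]*a,-u[1]*a,-np.cos(r)])
    else: v=np.array([u[0],-u[1],-1])
    return -T[:3,:3].T@T[:3,3],T[:3,:3].T@v
def at(d,px,z,fish=False):
    c,v=ray(d,px,fish);return c+v*(z-c[2])/v[2]
def proj(d,p,fish=False):
    K=np.array(d["K"]);T=np.array(d["world_to_cam"]);c=T[:3,:3]@np.asarray(p,float)+T[:3,3]
    v=np.array([c[0],-c[1],-c[2]])
    if fish:
        n=np.hypot(v[0],v[1]);u=v[:2]/max(n,1e-9)*np.arctan2(n,v[2])
    else: u=v[:2]/v[2]
    return u*[K[0,0],K[1,1]]+K[:2,2]
E
python3 - <<'E'
from h import *
d=ctrl.camera("top");np.set_printoptions(precision=4,suppress=True)
cv2.imwrite("pics/topz.png",cv2.resize(d["pixels"][150:270,180:340],None,fx=5,fy=5,interpolation=cv2.INTER_CUBIC)[:,:,::-1])
for n,p,z in [("post",(201,231),.092),("c3",(261,240),.084),("c2",(286,238),.084),("c1",(314,238),.084),("c4",(244,172),.076)]: print(n,at(d,p,z))
hsv=cv2.cvtColor(d["pixels"],cv2.COLOR_RGB2HSV)
T=R.from_rotvec(ctrl.state()["tcp_rot"]).as_matrix();print(T)
E
```

```text
post [0.4746 0.2518 0.092 ]
c3 [0.4522 0.1109 0.084 ]
c2 [0.4564 0.0518 0.084 ]
c1 [ 0.4557 -0.0144  0.084 ]
c4 [0.616  0.1511 0.076 ]
[[-0.9036  0.4284  0.    ]
 [ 0.4284  0.9036  0.    ]
 [-0.      0.     -1.    ]]
```

View pics/topz.png

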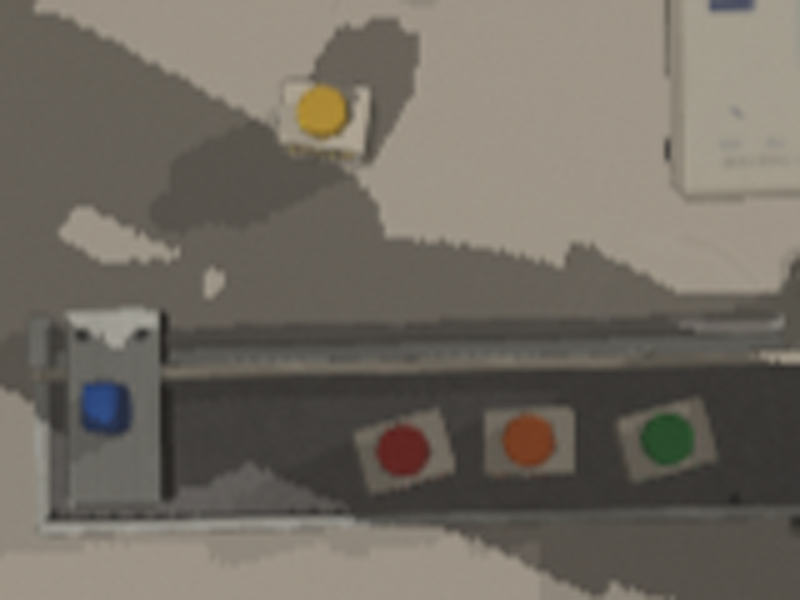

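The top crop shows the cartridges slightly askew: red about 15°, orange about 0°, green about 12°. Yellow is at world (0.616, 0.151), with its long side roughly along world y. I'll turn the tool so the fingers close along world x, then move above the yellow one.

Call:
{"fn": "carry_out", "kwargs": {"steps": [[[0,0,0.125],[0,0,0],85],[[0,0,0.125],[0,0,0],85],[[0,0,0.125],[0,0,0],85],[[0,0,0.125],[0,0,0],85],[[0,0,0.125],[0,0,0],85],[[0,0,0.125],[0,0,0],85],[[0,0,0.125],[0,0,0],85],[[0,0,0.125],[0,0,0],85]]}}

```text
time_s: 1.32
position: [0.2464, 0.5196, 0.2314]
tcp_rot: [2.082, 2.353, 0.0]
contact_force: [0.1, -0.7, -0.1]
opening: 0.0849
grasp_force: 0.0
```

Call:
{"fn": "carry_out", "kwargs": {"steps": [[[0,0,0.12],[0,0,0],85],[[0,0,0],[-29,29,0],85],[[0,0,0],[-29,29,0],85],[[0,0,0],[-29,29,0],85],[[0,0,0],[-29,29,0],85],[[0,0,0],[-29,29,0],85],[[0,0,0],[-29,29,0],85],[[0,0,0],[-29,29,0],85]]}}

```text
time_s: 1.98
position: [0.4521, 0.3166, 0.2316]
tcp_rot: [2.212, 2.23, 0.001]
contact_force: [1.4, 0.5, 0.0]
opening: 0.0852
grasp_force: 0.0
```

Call:
{"fn": "carry_out", "kwargs": {"steps": [[[0,0,0],[-29,27,0],85],[[0,0,0],[-29,27,0],85],[[0,0,0],[-29,27,0],85],[[0,0,0],[-29,27,0],85],[[0,0,0],[-29,27,0],85],[[0,0,0],[-20,20,0],85],[[0,0,0],[0,0,0],85]]}}

```text
time_s: 2.57
position: [0.6108, 0.1496, 0.2311]
tcp_rot: [2.217, 2.223, 0.0]
contact_force: [-0.3, 0.1, 0.3]
opening: 0.085
grasp_force: 0.0
```

```bash
python3 - <<'E'
from h import *
d=ctrl.camera("wrist");np.set_printoptions(precision=4,suppress=True)
print(ctrl.state()["position"],R.from_rotvec(ctrl.state()["tcp_rot"]).as_matrix())
print(d["K"],d["world_to_cam"])
cv2.imwrite("pics/w1.png",d["pixels"][:,:,::-1]);np.savez("w1.npz",**d)
E
```

```text
[0.6089 0.1518 0.2309] [[-0.0039  1.     -0.0001]
 [ 1.      0.0039 -0.0003]
 [-0.0003 -0.0001 -1.    ]]
[[325.1923   0.     281.299 ]
 [  0.     325.1923 218.1399]
 [  0.       0.       1.    ]] [[ 1.      0.0036  0.0026 -0.6126]
 [-0.0026  0.9498 -0.3127 -0.1007]
 [-0.0036  0.3127  0.9498 -0.424 ]
 [ 0.      0.      0.      1.    ]]
```

View pics/w1.png

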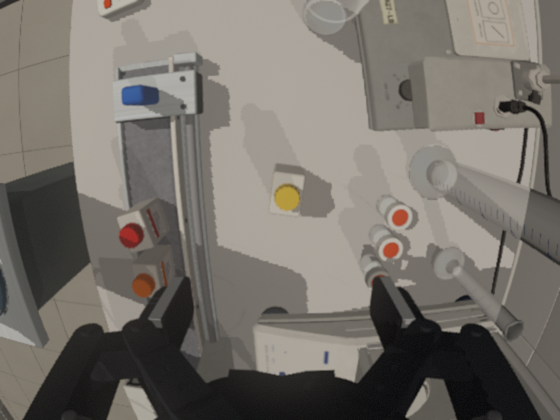

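The wrist view shows the yellow cap at (288,198), the post at (140,96), the red cap at (131,236), the orange cap at (144,285), and the rail's inner edge from about (176,118) to (198,350). I'll measure these.

```bash
python3 - <<'E'
from h import *
d=dict(np.load("w1.npz"));np.set_printoptions(precision=4,suppress=True)
print("cam",ray(d,(281,218),1)[0])
hsv=cv2.cvtColor(d["pixels"],cv2.COLOR_RGB2HSV)
def blob(px,z,n):
    h=int(hsv[px[1],px[0],0]);m=((np.abs(hsv[...,0].astype(int)-h)<7)&(hsv[...,1]>110)).astype(np.uint8)
    _,l,s,c=cv2.connectedComponentsWithStats(m);k=l[px[1],px[0]];print(n,c[k],s[k][:5],at(d,c[k],z,1))
blob((288,198),.074,"yel");blob((131,236),.082,"red");blob((144,285),.082,"or");blob((140,96),.085,"post")
for p,z in [((176,118),.03),((187,235),.03),((122,130),.014)]: print(p,at(d,p,z,1))
g=cv2.resize(d["pixels"][50:310,60:320],None,fx=3,fy=3,interpolation=cv2.INTER_CUBIC)[:600*3//3]
cv2.imwrite("pics/w1z.png",cv2.resize(d["pixels"][50:240,100:330],None,fx=3.15,fy=3.15,interpolation=cv2.INTER_CUBIC)[:,:,::-1])
E
```

```text
cam [0.6109 0.2304 0.3728]
yel [286.8273 196.7723] [275 184  25  27 527] [0.6172 0.1534 0.074 ]
red [130.7841 235.1498] [119 223  25  25 454] [0.4564 0.1158 0.082 ]
or [143.1058 285.0721] [132 274  23  24 416] [0.4606 0.057  0.082 ]
post [132.719   94.8099] [122  86  22  19 363] [0.4739 0.2556 0.085 ]
(176, 118) [0.4988 0.2303 0.03  ]
(187, 235) [0.5026 0.0966 0.03  ]
(122, 130) [0.4237 0.2214 0.014 ]
```

View pics/w1z.png

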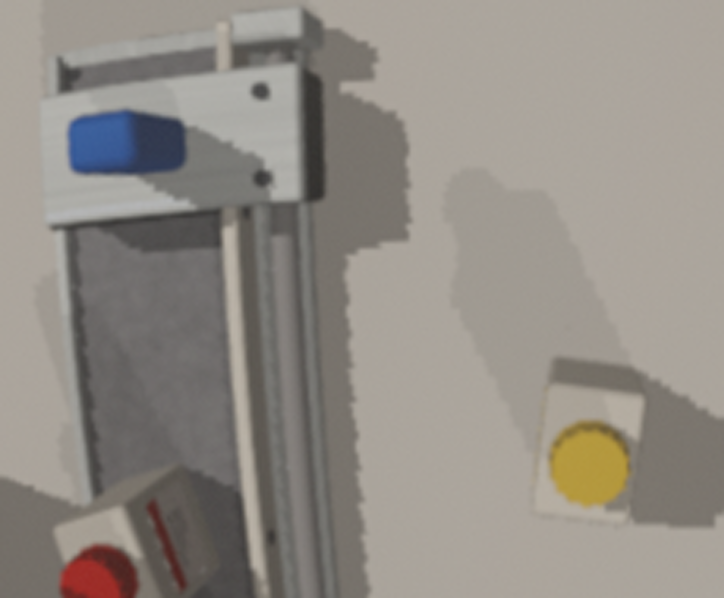

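```bash
python3 - <<'E'
from h import *
d=dict(np.load("w1.npz"));np.set_printoptions(precision=4,suppress=True)
f=lambda c,z:at(d,(100+c[0]/3.15-.34,50+c[1]/3.15-.34),z,1)[:2]
print("c4",[f(c,.06) for c in [(548,385),(643,393),(628,523),(535,513)]])
print("post",[f(c,.092) for c in [(70,117),(125,111),(128,172),(73,172)]])
print("rail",[f(c,.03) for c in [(223,212),(233,350),(242,450),(252,590)]])
print("rail out",[f(c,.03) for c in [(239,212),(252,350),(268,590)]])
print("lip in",[f(c,.014) for c in [(75,240),(93,490)]])
print("face",[f(c,.046) for c in [(46,226),(300,200)]], "rear",[f(c,.046) for c in [(42,97),(303,66)]])
print("red box",[f(c,.068) for c in [(55,535),(118,495)]])
E
```

```text
c4 [array([0.6044, 0.1749]), array([0.6339, 0.1725]), array([0.63  , 0.1301]), array([0.6001, 0.1334])]
post [array([0.466 , 0.2638]), array([0.4842, 0.2635]), array([0.4847, 0.2455]), array([0.4665, 0.2473])]
rail [array([0.4925, 0.2319]), array([0.4938, 0.1835]), array([0.4945, 0.1475]), array([0.4932, 0.0941])]
rail out [array([0.4983, 0.2315]), array([0.5008, 0.1833]), array([0.4996, 0.0942])]
lip in [array([0.4261, 0.2262]), array([0.4241, 0.1286])]
face [array([0.4312, 0.2324]), array([0.5245, 0.2342])] rear [array([0.4311, 0.2777]), array([0.526 , 0.2781])]
red box [array([0.4347, 0.1281]), array([0.4615, 0.1421])]
```

```bash
python3 - <<'E'
from h import *
d=ctrl.camera("top");np.set_printoptions(precision=4,suppress=True)
f=lambda c,z:at(d,(180+c[0]/5-.4,150+c[1]/5-.4),z)[:2]
print("rail in",[f(c,.03) for c in [(170,379),(300,376),(500,371),(790,365)]])
print("lip",[f(c,.014) for c in [(60,516),(780,511)]])
print("post",f((101,402),.092))
# gradient-based: dark deck / light rail transition per column, full-res
g=cv2.cvtColor(d["pixels"],cv2.COLOR_RGB2GRAY).astype(float)
pts=[]
for c in range(225,335):
    col=g[215:236,c];dd=np.diff(col);i=int(np.argmin(dd));
    if 0<i<len(dd)-1:
        a,b,e=dd[i-1:i+2];s=.5*(a-e)/(a-2*b+e) if a-2*b+e else 0
        pts.append((c,215+i+.5+s))
pts=np.array(pts);W=np.array([at(d,p,.03)[:2] for p in pts])
k=cv2.fitLine(W.astype(np.float32),cv2.DIST_HUBER,0,.002,.002).ravel();print(k,np.median(np.abs((W-k[2:])@[k[1],-k[0]])))
E
```

```text
rail in [array([0.4904, 0.2301]), array([0.4913, 0.1658]), array([0.4928, 0.067 ]), array([ 0.4943, -0.0762])]
lip [array([0.4234, 0.287 ]), array([ 0.4225, -0.0714])]
post [0.477  0.2547]
[ 0.0745 -0.9972  0.4913  0.0752] 0.00258371003272533
```

Call:
{"fn": "carry_out", "kwargs": {"steps": [[[0,0,0.096],[0,0,0],85],[[0,0,0],[1,8,40],85],[[0,0,0],[0,0,40],85],[[0,0,0],[0,0,40],85],[[0,0,0],[0,0,40],85],[[0,0,0],[0,0,30],85],[[0,0,0],[0,0,11],85],[[0,0,0],[0,0,0],85]]}}

```text
time_s: 3.33
position: [0.6118, 0.1558, 0.027]
tcp_rot: [-2.312, -2.12, 0.008]
contact_force: [-0.5, 0.1, 0.3]
opening: 0.085
grasp_force: 0.0
```

Call:
{"fn": "carry_out", "kwargs": {"steps": [[[0,0,0],[0,0,0],40],[[0,0,0],[0,0,0],30],[[0,0,0],[0,0,0],28],[[0,0,0],[0,0,0],28],[[0,0,0],[0,0,0],28],[[0,0,0],[0,0,0],28]]}}

```text
time_s: 3.83
position: [0.6171, 0.1549, 0.0327]
tcp_rot: [2.315, 2.12, 0.005]
contact_force: [-0.6, 0.1, 6.6]
opening: 0.0311
grasp_force: 59.7
```

Call:
{"fn": "carry_out", "kwargs": {"steps": [[[0,0,0],[0,0,-25],28],[[0,0,0],[0,0,-35],28],[[0,0,-0.11],[0,0,0],28],[[0,0,0],[7,-36,0],28],[[0,0,0],[7,-36,0],28],[[0,0,0],[7,-36,0],28],[[0,0,0],[6,-34,0],28],[[0,0,0],[0,0,0],28]]}}

```text
time_s: 4.5
position: [0.4645, 0.1794, 0.0884]
tcp_rot: [-2.19, -2.244, 0.01]
contact_force: [0.2, 0.8, -2.4]
opening: 0.0311
grasp_force: 59.6
```

```bash
python3 - <<'E'
from h import *
d=ctrl.camera("wrist");np.set_printoptions(precision=4,suppress=True)
s=ctrl.state();print(s["position"],R.from_rotvec(s["tcp_rot"]).as_matrix()[:,:2].T,s["contact_force"])
cv2.imwrite("pics/w2.png",d["pixels"][:,:,::-1]);np.savez("w2.npz",**d)
E
```

```text
[0.4687 0.1791 0.0897] [[-0.0237  0.9997 -0.0001]
 [ 0.9997  0.0237 -0.0035]] [ 0.3924 -0.2943 -1.0062]
```

View pics/w2.png

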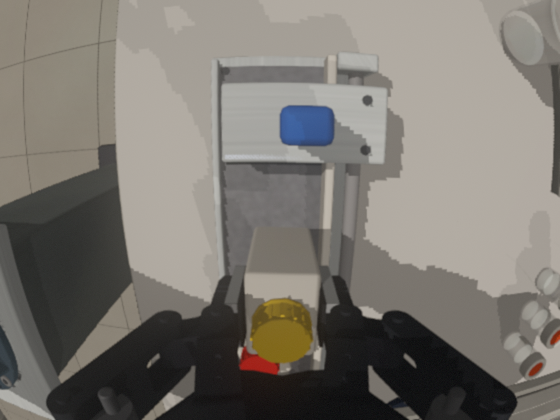

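```bash
python3 - <<'E'
from h import *
d=dict(np.load("w2.npz"));np.set_printoptions(precision=4,suppress=True)
f=lambda c,z:at(d,c,z,1)[:2]
g=cv2.cvtColor(d["pixels"],cv2.COLOR_RGB2GRAY).astype(float)
def edge(rows,c0,c1,z,sgn):
    P=[]
    for r in rows:
        dd=sgn*np.diff(cv2.GaussianBlur(g,(1,5),0)[r,c0:c1]);i=int(np.argmax(dd))
        if 0<i<len(dd)-1:
            a,b,e=dd[i-1:i+2];P.append((c0+i+.5+.5*(a-e)/(a-2*b+e),r))
    W=np.array([f(p,z) for p in P]);k=cv2.fitLine(W.astype(np.float32),cv2.DIST_HUBER,0,.001,.001).ravel()
    print(k,"yaw",np.arctan(-k[0]/k[1]),"res",np.median(np.abs((W-k[2:])@[k[1],-k[0]])))
edge(range(168,225),312,332,.03,1)
edge(range(168,260),214,232,.014,-1)
print("post",f((306,120),.092),"face",f((222,161),.046),f((384,163),.046),"rear",f((222,84),.046),f((386,88),.046))
E
```

```text
[ 0.0157 -0.9999  0.4912  0.2083] yaw 0.01571043 res 6.341920175502855e-05
[ 0.0184 -0.9998  0.4215  0.19  ] yaw 0.01842411 res 3.409504137397542e-05
post [0.4737 0.2583] face [0.4294 0.2334] [0.5239 0.2354] rear [0.4293 0.2777] [0.5223 0.2794]
```

Call:
{"fn": "carry_out", "kwargs": {"steps": [[[0,0,0.007],[0,0,0],28],[[0,0,0],[0,0,25],28],[[0,0,0],[0,0,17],28],[[0,0,0],[0,0,4],28],[[0,0,0],[0,0,2],28],[[0,0,0],[0,0,0],28],[[0,0,0],[0,0,0],28]]}}

```text
time_s: 5.13
position: [0.4794, 0.1794, 0.0525]
tcp_rot: [2.2, 2.234, 0.011]
contact_force: [-28.2, -3.6, 80.6]
opening: 0.0311
grasp_force: 86.7
```

Call:
{"fn": "carry_out", "kwargs": {"steps": [[[0,0,0],[0,0,-20],28],[[0,0,0],[0,0,-20],28],[[0,0,0],[0,0,0],28],[[0,0,0],[0,0,0],28],[[0,0,0],[0,0,0],28],[[0,0,0],[0,0,0],28]]}}

```text
time_s: 5.63
position: [0.4724, 0.1783, 0.0811]
tcp_rot: [-2.204, -2.237, 0.002]
contact_force: [0.3, 0.0, -1.8]
opening: 0.031
grasp_force: 76.1
```

```bash
python3 - <<'E'
from h import *
d=ctrl.camera("wrist");e=ctrl.camera("scene");np.set_printoptions(precision=4,suppress=True)
s=ctrl.state();print(s["position"],R.from_rotvec(s["tcp_rot"]).as_matrix()[:,:2].T,s["contact_force"])
a=cv2.resize(d["pixels"][50:400,190:410],(377,600),interpolation=cv2.INTER_CUBIC);b=cv2.resize(e["pixels"][160:310,190:295],(420,600),interpolation=cv2.INTER_CUBIC)
cv2.imwrite("pics/w3.png",np.hstack([a,b])[:,:,::-1]);np.savez("w3.npz",**d)
E
```

```text
[0.4721 0.1784 0.081 ] [[-0.0147  0.9999 -0.0003]
 [ 0.9999  0.0147 -0.0024]] [ 0.1795  0.0634 -1.6686]
```

View pics/w3.png

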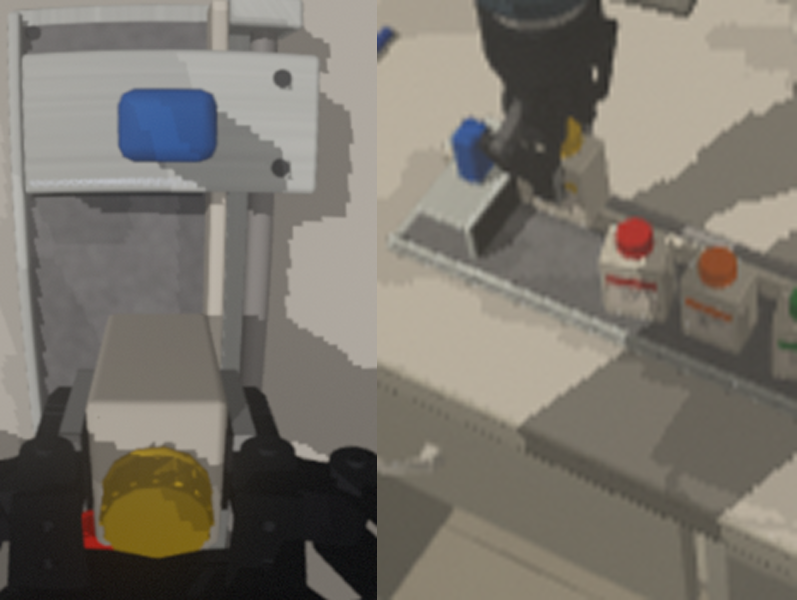

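```bash
python3 - <<'E'
from h import *
d=dict(np.load("w3.npz"));np.set_printoptions(precision=4,suppress=True)
k=377/220;px=lambda c:(190+c[0]/k,50+c[1]/(600/350))
print(ray(d,(281,218),1)[0])
for a,b,n in [((105,316),(209,316),"bottom rear"),((89,402),(226,402),"top rear")]:
    for z in np.arange(.01,.14,.01):
        A,B=at(d,px(a),z,1),at(d,px(b),z,1);w=np.linalg.norm(A-B)
        if abs(w-.032)<.0025: print(n,z,w,A,B)
print("rail",[at(d,px(c),.03,1) for c in [(208,200),(206,300)]],"post",at(d,px((167,124)),.092,1))
E
```

```text
[0.4721 0.259  0.2229]
bottom rear 0.060000000000000005 0.03263887035484365 [0.4567 0.1962 0.06  ] [0.4893 0.1967 0.06  ]
bottom rear 0.06999999999999999 0.030634750020101006 [0.4576 0.2    0.07  ] [0.4883 0.2005 0.07  ]
top rear 0.11 0.03194038006515685 [0.4572 0.1938 0.11  ] [0.4891 0.1943 0.11  ]
rail [array([0.4904, 0.2285, 0.03  ]), array([0.4911, 0.1915, 0.03  ])] post [0.4744 0.2561 0.092 ]
```

The cartridge's edge landed on the rail top and slid up in the grip. I'll lower it clear of the rail instead and re-grip it there.

Call:
{"fn": "carry_out", "kwargs": {"steps": [[[0,0,0],[0,-15,0],28],[[0,0,0],[0,0,20],28],[[0,0,0],[0,0,15],28],[[0,0,0],[0,0,8],28],[[0,0,0],[0,0,0],28],[[0,0,0],[0,0,0],28],[[0,0,0],[0,0,0],28]]}}

```text
time_s: 6.32
position: [0.4584, 0.1784, 0.0397]
tcp_rot: [2.204, 2.238, 0.001]
contact_force: [0.2, 0.6, -1.8]
opening: 0.0311
grasp_force: 76.2
```

Call:
{"fn": "carry_out", "kwargs": {"steps": [[[0,0,0],[0,0,2],28],[[0,0,0],[0,0,2],28],[[0,0,0],[0,0,1],28],[[0,0,0],[0,0,0],28],[[0,0,0],[0,0,0],28]]}}

```text
time_s: 6.73
position: [0.4578, 0.1784, 0.0344]
tcp_rot: [2.205, 2.238, 0.0]
contact_force: [0.5, -0.8, -1.7]
opening: 0.0312
grasp_force: 76.2
```

Call:
{"fn": "carry_out", "kwargs": {"steps": [[[0,0,0],[0,0,2],28],[[0,0,0],[0,0,1],28],[[0,0,0],[0,0,0],28],[[0,0,0],[0,0,0],28]]}}

```text
time_s: 7.07
position: [0.4579, 0.1784, 0.0313]
tcp_rot: [2.205, 2.238, 0.0]
contact_force: [0.8, 0.1, -0.9]
opening: 0.0311
grasp_force: 76.0
```

Call:
{"fn": "carry_out", "kwargs": {"steps": [[[0,0,0],[0,0,1],28],[[0,0,0],[0,0,0],28],[[0,0,0],[0,0,0],40],[[0,0,0],[0,0,0],40],[[0,0,0],[0,0,-8],40],[[0,0,0],[0,0,0],40],[[0,0,0],[0,0,0],40]]}}

```text
time_s: 7.65
position: [0.4584, 0.1785, 0.0389]
tcp_rot: [2.204, 2.237, 0.002]
contact_force: [0.3, -0.2, -0.2]
opening: 0.0396
grasp_force: 0.0
```

Call:
{"fn": "carry_out", "kwargs": {"steps": [[[0,0,0],[0,0,0],30],[[0,0,0],[0,0,0],28],[[0,0,0],[0,0,0],28],[[0,0,0],[0,0,0],28]]}}

```text
time_s: 7.98
position: [0.4582, 0.1785, 0.0387]
tcp_rot: [2.204, 2.238, 0.001]
contact_force: [-1.2, -0.0, 5.2]
opening: 0.0307
grasp_force: 60.1
```

Call:
{"fn": "carry_out", "kwargs": {"steps": [[[0,0,0],[0,8,0],28],[[0,0,0],[0,6,0],28],[[0,0,0],[0,1,0],28],[[0,0,0],[0,1,0],28],[[0,0,0],[0,0,0],28],[[0,0,0],[0,0,0],28]]}}

```text
time_s: 8.48
position: [0.4738, 0.1786, 0.0387]
tcp_rot: [2.205, 2.238, -0.0]
contact_force: [-2.0, -0.2, 8.1]
opening: 0.031
grasp_force: 60.8
```

Call:
{"fn": "carry_out", "kwargs": {"steps": [[[0,0,0],[0,1,0],28],[[0,0,0],[0,1,0],28],[[0,0,0],[0,1,0],28],[[0,0,0],[0,0,0],28],[[0,0,0],[0,0,0],28]]}}

```text
time_s: 8.9
position: [0.4751, 0.1787, 0.0388]
tcp_rot: [-2.203, -2.237, 0.004]
contact_force: [-8.2, -1.5, 16.8]
opening: 0.031
grasp_force: 61.7
```

Call:
{"fn": "carry_out", "kwargs": {"steps": [[[0,0,0],[0,0,0],45],[[0,0,0],[0,0,0],50],[[0,0,0],[0,0,-15],60],[[0,0,0],[0,0,-30],85],[[0,0,0],[0,0,-30],85],[[0,0,-0.125],[0,0,0],85],[[0,0,-0.125],[0,0,0],85],[[0,0,0],[0,0,0],85]]}}

```text
time_s: 9.57
position: [0.4771, 0.1787, 0.1136]
tcp_rot: [1.902, 2.499, 0.001]
contact_force: [0.2, -0.2, 0.4]
opening: 0.085
grasp_force: 0.0
```

```bash
python3 - <<'E'
from h import *
np.set_printoptions(precision=4,suppress=True)
s=ctrl.state();print(s["position"],R.from_rotvec(s["tcp_rot"]).as_matrix()[:,:2].T,s["contact_force"])
d=ctrl.camera("top");np.savez("t2.npz",**d)
w=ctrl.camera("wrist");np.savez("w4.npz",**w)
a=cv2.resize(w["pixels"][80:420,170:430],(458,600));b=cv2.resize(d["pixels"][190:270,205:250],(337,600))
cv2.imwrite("pics/w4.png",np.hstack([a,b])[:,:,::-1])
E
```

```text
[0.4771 0.1787 0.1136] [[-0.2662  0.9639 -0.0002]
 [ 0.9639  0.2662  0.0011]] [ 0.1804 -0.1882  0.376 ]
```

View pics/w4.png

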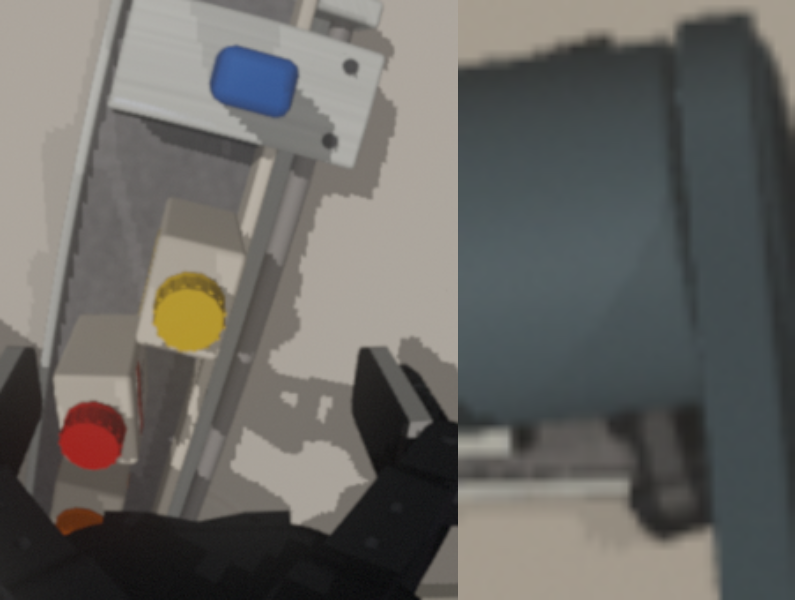

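Yellow stands flush with the rail. Red's sides line up with the tool. I'll measure red from here.

```bash
python3 - <<'E'
from h import *
d=dict(np.load("w4.npz"));np.set_printoptions(precision=4,suppress=True)
k=458/260;f=lambda c,z:at(d,(170+c[0]/k,80+c[1]/(600/340)),z,1)
for n,c in [("red",(93,440)),("yel",(189,314))]: print(n,f(c,.084))
A,B,C=f((55,376),.068),f((135,378),.068),f((132,462),.068);print("redtop rear",A,B,C, "centre",(A+C)/2)
print("yel rear",f((160,237),.068),f((243,252),.068),f((137,344),.068))
E
```

```text
red [0.4541 0.1178 0.084 ]
yel [0.4753 0.1785 0.084 ]
redtop rear [0.4339 0.1312 0.068 ] [0.4641 0.1395 0.068 ] [0.4717 0.0981 0.068 ] centre [0.4528 0.1146 0.068 ]
yel rear [0.46   0.1966 0.068 ] [0.4891 0.1988 0.068 ] [0.4617 0.1542 0.068 ]
```

Call:
{"fn": "carry_out", "kwargs": {"steps": [[[0,0,0],[-27,-19.5,0],85],[[0,0,0],[-27,-19.5,0],85],[[0,0,0],[0,0,30],85],[[0,0,0],[0,0,30],85],[[0,0,0],[0,0,14],85],[[0,0,0],[0,0,0],85],[[0,0,0],[0,0,0],85]]}}

```text
time_s: 10.25
position: [0.4523, 0.1163, 0.0384]
tcp_rot: [-1.91, -2.491, 0.003]
contact_force: [0.4, 0.3, 0.5]
opening: 0.0851
grasp_force: 0.0
```

Call:
{"fn": "carry_out", "kwargs": {"steps": [[[0,0,0],[0,0,0],40],[[0,0,0],[0,0,0],30],[[0,0,0],[0,0,0],28],[[0,0,0],[0,0,0],28],[[0,0,0],[0,0,0],28],[[0,0,0],[0,0,0],28]]}}

```text
time_s: 10.75
position: [0.4542, 0.1165, 0.0403]
tcp_rot: [1.908, 2.494, 0.002]
contact_force: [-0.6, 0.7, 7.2]
opening: 0.0312
grasp_force: 60.3
```

Call:
{"fn": "carry_out", "kwargs": {"steps": [[[0,0,0.125],[0,0,0],28],[[0,0,0.12],[0,0,0],28],[[0,0,0],[0,7,0],28],[[0,0,0],[0,7,0],28],[[0,0,0],[0,5,0],28],[[0,0,0],[0,1,0],28],[[0,0,0],[0,1,0],28],[[0,0,0],[0,0,0],28]]}}

```text
time_s: 11.42
position: [0.4747, 0.1168, 0.0403]
tcp_rot: [2.199, 2.243, 0.0]
contact_force: [-2.8, -0.8, 9.7]
opening: 0.031
grasp_force: 60.8
```

Call:
{"fn": "carry_out", "kwargs": {"steps": [[[0,0,0],[0,0,0],28],[[0,0,0],[0,1,0],28],[[0,0,0],[0,0,0],28],[[0,0,0],[0,0,0],28]]}}

```text
time_s: 11.75
position: [0.4755, 0.1168, 0.0403]
tcp_rot: [2.199, 2.243, 0.0]
contact_force: [-3.1, -1.2, 10.1]
opening: 0.0314
grasp_force: 60.7
```

Call:
{"fn": "carry_out", "kwargs": {"steps": [[[0,0,0],[0,1,0],28],[[0,0,0],[0,0.5,0],28],[[0,0,0],[0,0,0],28],[[0,0,0],[0,0,0],28]]}}

```text
time_s: 12.08
position: [0.4761, 0.1169, 0.0403]
tcp_rot: [-2.198, -2.243, 0.002]
contact_force: [-6.6, -0.7, 14.5]
opening: 0.0311
grasp_force: 61.4
```

Call:
{"fn": "carry_out", "kwargs": {"steps": [[[0,0,0],[0,0,0],45],[[0,0,0],[0,0,0],50],[[0,0,0],[0,0,-15],60],[[0,0,0],[0,0,-30],85],[[0,0,0],[0,0,-30],85],[[0,0,0],[-30,-10.5,0],85],[[0,0,0],[-30,-10.5,0],85],[[0,0,0],[0,0,0],85]]}}

```text
time_s: 12.75
position: [0.4562, 0.0533, 0.1146]
tcp_rot: [2.2, 2.241, -0.002]
contact_force: [-0.1, -0.1, -0.5]
opening: 0.0851
grasp_force: 0.0
```

```bash
python3 - <<'E'
from h import *
np.set_printoptions(precision=4,suppress=True)
s=ctrl.state();print(s["position"])
w=ctrl.camera("wrist");np.savez("w5.npz",**w)
d=ctrl.camera("scene");np.savez("s5.npz",**d)
for c,D,fi in(("wrist",w,1),("scene",d,0)):
  hsv=cv2.cvtColor(D["pixels"],cv2.COLOR_RGB2HSV)
  for n,lo,hi in [("red",(0,150,60),(5,255,255)),("org",(8,150,60),(15,255,255)),("yel",(20,140,60),(30,255,255)),("grn",(50,120,40),(85,255,255))]:
    m=cv2.inRange(hsv,lo,hi);_,l,st,ce=cv2.connectedComponentsWithStats(m)
    for k in range(1,len(st)):
        if st[k,4]>40: print(c,n,ce[k],st[k],at(D,ce[k],.08,fi))
E
```

```text
[0.4562 0.0533 0.1146]
wrist red [319.089  150.9378] [ 298  129   45   45 1494] [0.4763 0.1149 0.08  ]
wrist org [281.9606 251.0895] [ 262  230   41   44 1397] [0.4573 0.0555 0.08  ]
wrist yel [320.0657  42.5732] [ 298   20   47   46 1598] [0.4752 0.1747 0.08  ]
wrist grn [282.0456 340.5947] [265 320  33  35 723] [ 0.4587 -0.0127  0.08  ]
scene org [274.9104 226.0896] [271 222   9   9  67] [0.4535 0.0498 0.08  ]
scene yel [238.1667 205.    ] [234 201   9   9  66] [0.4716 0.172  0.08  ]
scene yel [542.4261 322.1278] [530 312  25  21 352] [ 0.4859 -0.5982  0.08  ]
scene grn [405.2222 317.8148] [394 294  25  46 189] [ 0.3594 -0.3272  0.08  ]
```

Call:
{"fn": "carry_out", "kwargs": {"steps": [[[0,0,0],[3,1,0],85],[[0,0,0],[0,0,30],85],[[0,0,0],[0,0,30],85],[[0,0,0],[0,0,14],85],[[0,0,0],[0,0,0],60],[[0,0,0],[0,0,0],40],[[0,0,0],[0,0,0],28],[[0,0,0],[0,0,0],28]]}}

```text
time_s: 13.52
position: [0.4593, 0.0597, 0.0416]
tcp_rot: [2.197, 2.243, 0.002]
contact_force: [-0.3, 0.1, -0.1]
opening: 0.0383
grasp_force: 0.0
```

Call:
{"fn": "carry_out", "kwargs": {"steps": [[[0,0,0],[0,0,0],28],[[0,0,0],[0,0,0],28],[[0,0,0],[0,7,0],28],[[0,0,0],[0,7,0],28],[[0,0,0],[0,3,0],28],[[0,0,0],[0,1,0],28],[[0,0,0],[0,0,0],28],[[0,0,0],[0,0,0],28]]}}

```text
time_s: 14.18
position: [0.477, 0.0596, 0.0418]
tcp_rot: [2.198, 2.242, 0.002]
contact_force: [-1.7, -0.5, 9.8]
opening: 0.0313
grasp_force: 61.0
```

Call:
{"fn": "carry_out", "kwargs": {"steps": [[[0,0,0],[0,1,0],28],[[0,0,0],[0,0.7,0],28],[[0,0,0],[0,0,0],28],[[0,0,0],[0,0,0],28]]}}

```text
time_s: 14.52
position: [0.4771, 0.0596, 0.0418]
tcp_rot: [-2.198, -2.243, 0.002]
contact_force: [-9.4, -0.7, 17.3]
opening: 0.0308
grasp_force: 62.0
```

Call:
{"fn": "carry_out", "kwargs": {"steps": [[[0,0,0],[0,0,0],45],[[0,0,0],[0,0,0],50],[[0,0,0],[0,0,-15],60],[[0,0,0],[0,0,-30],85],[[0,0,0],[0,0,-30],85],[[0,0,0],[-35,-12,0],85],[[0,0,0],[-35,-11.5,0],85],[[0,0,0],[0,0,0],85]]}}

```text
time_s: 15.18
position: [0.4551, -0.0149, 0.116]
tcp_rot: [2.2, 2.239, -0.001]
contact_force: [0.4, -0.6, -0.4]
opening: 0.0852
grasp_force: 0.0
```

Call:
{"fn": "carry_out", "kwargs": {"steps": [[[0,0,-0.125],[0,0,0],85],[[0,0,-0.125],[0,0,0],85],[[0,0,0],[0,0,0],85],[[0,0,0],[0,0,0],85]]}}

```text
time_s: 15.52
position: [0.4555, -0.0106, 0.1152]
tcp_rot: [-1.907, -2.497, -0.0]
contact_force: [-0.4, 0.1, 0.2]
opening: 0.0851
grasp_force: 0.0
```

```bash
python3 - <<'E'
from h import *
np.set_printoptions(precision=4,suppress=True)
s=ctrl.state();print(s["position"],R.from_rotvec(s["tcp_rot"]).as_matrix()[:,:2].T)
w=ctrl.camera("wrist");np.savez("w6.npz",**w)
hsv=cv2.cvtColor(w["pixels"],cv2.COLOR_RGB2HSV)
for n,lo,hi in [("red",(0,150,60),(5,255,255)),("org",(8,150,60),(15,255,255)),("yel",(20,140,60),(30,255,255)),("grn",(50,120,40),(85,255,255))]:
    m=cv2.inRange(hsv,lo,hi);_,l,st,ce=cv2.connectedComponentsWithStats(m)
    for k in range(1,len(st)):
        if st[k,4]>40: print(n,ce[k],st[k],at(w,ce[k],.08,1))
cv2.imwrite("pics/w6.png",w["pixels"][:,:,::-1])
E
```

```text
[ 0.4555 -0.0106  0.1152] [[-0.263   0.9648  0.0001]
 [ 0.9648  0.263   0.    ]]
red [375.6616  57.6388] [ 353   37   47   43 1448] [0.4759 0.1138 0.08  ]
org [347.0172 159.7754] [ 325  138   46   45 1514] [0.4767 0.0537 0.08  ]
grn [282.8    258.1678] [ 264  239   38   37 1025] [ 0.4581 -0.0129  0.08  ]
grn [146.4513 413.9204] [137 409  20  11 113] [ 0.3804 -0.2058  0.08  ]
```

View pics/w6.png

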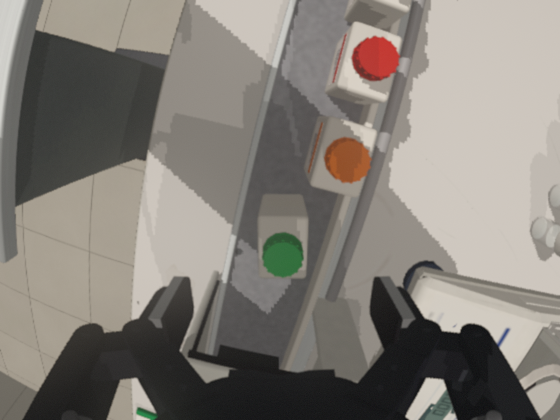

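Green cap sits at (283,258), aligned with the tool; orange (347,160) and red (376,58) are flush on the rail.

Call:
{"fn": "carry_out", "kwargs": {"steps": [[[0,0,0],[-1,1.5,0],85],[[0,0,0],[0,0,30],85],[[0,0,0],[0,0,30],85],[[0,0,0],[0,0,14],85],[[0,0,0],[0,0,0],60],[[0,0,0],[0,0,0],40],[[0,0,0],[0,0,0],28],[[0,0,0],[0,0,0],28]]}}

```text
time_s: 16.23
position: [0.4586, -0.0115, 0.0427]
tcp_rot: [1.901, 2.498, 0.002]
contact_force: [-0.4, -0.1, -0.5]
opening: 0.0381
grasp_force: 0.0
```

Call:
{"fn": "carry_out", "kwargs": {"steps": [[[0,0,0],[0,0,0],28],[[0,0,0],[0,0,0],28],[[0,0,0.125],[0,0,0],28],[[0,0,0.125],[0,0,0],28],[[0,0,0],[0,7,0],28],[[0,0,0],[0,7,0],28],[[0,0,0],[0,4,0],28],[[0,0,0],[0,0,0],28]]}}

```text
time_s: 16.9
position: [0.4771, -0.0113, 0.0429]
tcp_rot: [2.197, 2.241, 0.002]
contact_force: [0.0, -0.2, 5.9]
opening: 0.0307
grasp_force: 60.7
```

Call:
{"fn": "carry_out", "kwargs": {"steps": [[[0,0,0],[0,1,0],28],[[0,0,0],[0,1,0],28],[[0,0,0],[0,0,0],28],[[0,0,0],[0,0,0],28]]}}

```text
time_s: 17.23
position: [0.4781, -0.0112, 0.0429]
tcp_rot: [2.198, 2.242, 0.001]
contact_force: [-3.0, 0.1, 9.4]
opening: 0.0312
grasp_force: 60.9
```

Call:
{"fn": "carry_out", "kwargs": {"steps": [[[0,0,0],[0,1,0],28],[[0,0,0],[0,0.5,0],28],[[0,0,0],[0,0,0],28],[[0,0,0],[0,0,0],28]]}}

```text
time_s: 17.57
position: [0.4783, -0.0112, 0.0429]
tcp_rot: [-2.199, -2.244, 0.003]
contact_force: [-7.9, -1.5, 16.5]
opening: 0.031
grasp_force: 61.9
```

All four are flush. Next I'll grip the follower's post.

Call:
{"fn": "carry_out", "kwargs": {"steps": [[[0,0,0],[0,0,0],45],[[0,0,0],[0,0,0],50],[[0,0,0],[0,0,-15],60],[[0,0,0],[0,0,-30],60],[[0,0,0],[0,0,-32],60],[[0,0,0],[38,-1,0],60],[[0,0,0],[38,0,0],60],[[0,0,0],[38,0,0],60]]}}

```text
time_s: 18.23
position: [0.4762, 0.1039, 0.1195]
tcp_rot: [2.201, 2.239, 0.003]
contact_force: [0.7, 0.1, -0.2]
opening: 0.06
grasp_force: 0.0
```

Call:
{"fn": "carry_out", "kwargs": {"steps": [[[0,0,0],[38,0,0],60],[[0,0,0],[38,0,0],60],[[0,0,0],[38,0,0],60],[[0,0,0],[39,0,0],60],[[0,0,0],[0,0,0],60],[[0,0,0],[0,0,0],60],[[0,0,0],[0,0,0],60]]}}

```text
time_s: 18.82
position: [0.4721, 0.2561, 0.1181]
tcp_rot: [2.198, 2.245, -0.001]
contact_force: [-0.4, -0.5, -0.5]
opening: 0.0598
grasp_force: 0.0
```

```bash
python3 - <<'E'
from h import *
np.set_printoptions(precision=4,suppress=True)
s=ctrl.state();print(s["position"],R.from_rotvec(s["tcp_rot"]).as_matrix()[:,:2].T)
w=ctrl.camera("wrist")
hsv=cv2.cvtColor(w["pixels"],cv2.COLOR_RGB2HSV)
for n,lo,hi in [("blue",(100,130,40),(125,255,255)),("yel",(20,140,60),(30,255,255))]:
    m=cv2.inRange(hsv,lo,hi);_,l,st,ce=cv2.connectedComponentsWithStats(m)
    for k in range(1,len(st)):
        if st[k,4]>100: print(n,ce[k],st[k],at(w,ce[k],.086,1))
E
```

```text
[0.4721 0.2561 0.1181] [[-0.021   0.9998 -0.0004]
 [ 0.9998  0.021  -0.0003]]
blue [346.8164  15.121 ] [298  11  86  12 463] [0.5048 0.3943 0.086 ]
blue [409.6769  21.6246] [385  15  47  14 325] [0.5409 0.3956 0.086 ]
blue [284.5144 257.2773] [265 244  39  28 970] [0.4748 0.2556 0.086 ]
yel [283.0623 349.0405] [267 332  33  35 963] [0.4757 0.1845 0.086 ]
```

Call:
{"fn": "carry_out", "kwargs": {"steps": [[[0,0,0.004],[0,2,0],60],[[0,0,0],[0,0,30],60],[[0,0,0],[0,0,25],60],[[0,0,0],[0,0,9],60],[[0,0,0],[0,0,0],40],[[0,0,0],[0,0,0],20],[[0,0,0],[0,0,0],20],[[0,0,0],[0,0,0],20]]}}

```text
time_s: 19.53
position: [0.4738, 0.2559, 0.0556]
tcp_rot: [-2.203, -2.238, 0.002]
contact_force: [-7.1, -2.3, 3.6]
opening: 0.0233
grasp_force: 61.2
```

Call:
{"fn": "carry_out", "kwargs": {"steps": [[[0,0,0],[0,0,0],20],[[0,0,0],[0,0,0],20],[[0,0,0],[0,0,0],20]]}}

```text
time_s: 19.78
position: [0.4738, 0.2559, 0.0556]
tcp_rot: [-2.203, -2.239, 0.002]
contact_force: [-5.6, -3.6, 3.2]
opening: 0.0233
grasp_force: 61.0
```

Call:
{"fn": "carry_out", "kwargs": {"steps": [[[0,0,0],[-3,0,0],20],[[0,0,0],[-6,0,0],20],[[0,0,0],[-6,0,0],20],[[0,0,0],[-6,0,0],20],[[0,0,0],[-6,0,0],20],[[0,0,0],[-6,0,0],20],[[0,0,0],[-6,0,0],20],[[0,0,0],[-6,0,0],20]]}}

```text
time_s: 20.45
position: [0.4745, 0.2128, 0.0557]
tcp_rot: [-2.202, -2.237, -0.003]
contact_force: [-5.5, 9.4, 0.3]
opening: 0.023
grasp_force: 60.7
```

Call:
{"fn": "carry_out", "kwargs": {"steps": [[[0,0,0],[-6,0,0],20],[[0,0,0],[-6,0,0],20],[[0,0,0],[-6,0,0],20],[[0,0,0],[-6,0,0],20],[[0,0,0],[-6,0,0],20],[[0,0,0],[-6,0,0],20],[[0,0,0],[-6,0,0],20],[[0,0,0],[-6,0,0],20]]}}

```text
time_s: 21.12
position: [0.4753, 0.165, 0.0557]
tcp_rot: [-2.202, -2.237, -0.003]
contact_force: [-5.7, 11.2, 2.2]
opening: 0.023
grasp_force: 60.9
```

```bash
python3 - <<'E'
from h import *
np.set_printoptions(precision=4,suppress=True)
for c in("scene","top","wrist"):
  D=ctrl.camera(c)
  hsv=cv2.cvtColor(D["pixels"],cv2.COLOR_RGB2HSV)
  for n,lo,hi in [("red",(0,130,50),(6,255,255)),("org",(7,130,50),(15,255,255)),("yel",(20,130,50),(30,255,255)),("grn",(50,100,30),(85,255,255))]:
    m=cv2.inRange(hsv,lo,hi);_,l,st,ce=cv2.connectedComponentsWithStats(m)
    for k in range(1,len(st)):
        p=at(D,ce[k],.08,c=="wrist")
        if st[k,4]>25 and abs(p[0]-.47)<.05 and -.2<p[1]<.3: print(c,n,ce[k],st[k][2:],p)
E
```

```text
scene red [271.2903 217.9194] [ 9  9 62] [0.473 0.071 0.08 ]
scene org [286.0986 223.9014] [ 9  9 71] [0.473  0.0271 0.08  ]
scene yel [256.6164 212.137 ] [10 10 73] [0.4725 0.1152 0.08  ]
scene grn [301.4615 228.5385] [ 8  6 39] [ 0.4775 -0.0152  0.08  ]
top red [276.7143 229.3247] [10 10 77] [0.4772 0.0736 0.08  ]
top org [295.3077 228.9359] [11 10 78] [0.4777 0.0294 0.08  ]
top grn [313.5692 228.3538] [10  9 65] [ 0.4787 -0.0139  0.08  ]
wrist yel [281.132  364.7788] [ 46  22 773] [0.4765 0.1313 0.08  ]
```

The row is straight at 44 mm spacing. I'll keep pushing.

Call:
{"fn": "carry_out", "kwargs": {"steps": [[[0,0,0],[-6,0,0],20],[[0,0,0],[-6,0,0],20],[[0,0,0],[-6,0,0],20],[[0,0,0],[-6,0,0],20],[[0,0,0],[-6,0,0],20],[[0,0,0],[-6,0,0],20],[[0,0,0],[-6,0,0],20],[[0,0,0],[-6,0,0],20]]}}

```text
time_s: 21.93
position: [0.4761, 0.117, 0.0557]
tcp_rot: [-2.202, -2.237, -0.003]
contact_force: [-5.3, 11.0, 3.5]
opening: 0.023
grasp_force: 61.0
```

Call:
{"fn": "carry_out", "kwargs": {"steps": [[[0,0,0],[-6,0,0],20],[[0,0,0],[-6,0,0],20],[[0,0,0],[-6,0,0],20],[[0,0,0],[-6,0,0],20],[[0,0,0],[-6,0,0],20],[[0,0,0],[-6,0,0],20],[[0,0,0],[-4,0,0],20],[[0,0,0],[-3,0,0],20]]}}

```text
time_s: 22.6
position: [0.4768, 0.0737, 0.0556]
tcp_rot: [-2.202, -2.237, -0.002]
contact_force: [-5.6, 9.6, 4.9]
opening: 0.0233
grasp_force: 61.2
```

Call:
{"fn": "carry_out", "kwargs": {"steps": [[[0,0,0],[-1,0,0],20],[[0,0,0],[-1,0,0],20],[[0,0,0],[-1,0,0],20],[[0,0,0],[-1,0,0],20]]}}

```text
time_s: 22.93
position: [0.4769, 0.07, 0.0557]
tcp_rot: [-2.202, -2.237, -0.003]
contact_force: [-4.6, 10.1, 4.5]
opening: 0.0235
grasp_force: 61.2
```

Call:
{"fn": "carry_out", "kwargs": {"steps": [[[0,0,0],[-2,0,0],20],[[0,0,0],[-2,0,0],20],[[0,0,0],[-2,0,0],20],[[0,0,0],[-2,0,0],20],[[0,0,0],[-1,0,0],20],[[0,0,0],[-1,0,0],20],[[0,0,0],[-1,0,0],20],[[0,0,0],[-1,0,0],20]]}}

```text
time_s: 23.6
position: [0.477, 0.058, 0.0557]
tcp_rot: [-2.202, -2.237, -0.003]
contact_force: [-5.6, 9.6, 3.8]
opening: 0.0231
grasp_force: 61.2
```

Call:
{"fn": "carry_out", "kwargs": {"steps": [[[0,0,0],[-1,0,0],20],[[0,0,0],[-1,0,0],20]]}}

```text
time_s: 23.77
position: [0.4771, 0.056, 0.0556]
tcp_rot: [-2.202, -2.237, -0.002]
contact_force: [-5.7, 10.2, 4.7]
opening: 0.0234
grasp_force: 61.2
```

Call:
{"fn": "carry_out", "kwargs": {"steps": [[[0,0,0],[-1,0,0],20],[[0,0,0],[-1,0,0],20]]}}

```text
time_s: 23.93
position: [0.4771, 0.054, 0.0557]
tcp_rot: [-2.202, -2.237, -0.003]
contact_force: [-5.1, 10.1, 4.2]
opening: 0.0232
grasp_force: 61.2
```

Call:
{"fn": "carry_out", "kwargs": {"steps": [[[0,0,0],[-1,0,0],20],[[0,0,0],[-1,0,0],20]]}}

```text
time_s: 24.1
position: [0.4771, 0.0521, 0.0557]
tcp_rot: [-2.202, -2.237, -0.003]
contact_force: [-5.6, 9.8, 4.6]
opening: 0.0233
grasp_force: 61.2
```

Baseline push force is about 9.9 N. I'll go on in 2 mm steps.

Call:
{"fn": "carry_out", "kwargs": {"steps": [[[0,0,0],[-1,0,0],20],[[0,0,0],[-1,0,0],20]]}}

```text
time_s: 24.27
position: [0.4772, 0.0501, 0.0557]
tcp_rot: [-2.202, -2.237, -0.003]
contact_force: [-6.0, 11.3, 5.4]
opening: 0.0235
grasp_force: 61.2
```

Call:
{"fn": "carry_out", "kwargs": {"steps": [[[0,0,0],[-1,0,0],20],[[0,0,0],[-1,0,0],20]]}}

```text
time_s: 24.43
position: [0.4772, 0.0483, 0.0556]
tcp_rot: [-2.202, -2.237, -0.003]
contact_force: [-4.7, 12.8, 5.9]
opening: 0.0234
grasp_force: 61.3
```

Call:
{"fn": "carry_out", "kwargs": {"steps": [[[0,0,0],[-1,0,0],20],[[0,0,0],[0,0,0],20]]}}

```text
time_s: 24.6
position: [0.4772, 0.0473, 0.0556]
tcp_rot: [-2.202, -2.237, -0.003]
contact_force: [-5.3, 11.1, 5.7]
opening: 0.0231
grasp_force: 61.3
```

Call:
{"fn": "carry_out", "kwargs": {"steps": [[[0,0,0],[-0.7,0,0],20],[[0,0,0],[0,0,0],20]]}}

```text
time_s: 24.77
position: [0.4772, 0.0467, 0.0557]
tcp_rot: [-2.202, -2.237, -0.003]
contact_force: [-4.2, 11.7, 5.3]
opening: 0.0234
grasp_force: 61.3
```

Call:
{"fn": "carry_out", "kwargs": {"steps": [[[0,0,0],[-0.5,0,0],20],[[0,0,0],[-0.5,0,0],20]]}}

```text
time_s: 24.93
position: [0.4773, 0.046, 0.0556]
tcp_rot: [-2.202, -2.237, -0.004]
contact_force: [-4.4, 14.0, 5.0]
opening: 0.0232
grasp_force: 61.3
```

Call:
{"fn": "carry_out", "kwargs": {"steps": [[[0,0,0],[-0.4,0,0],20],[[0,0,0],[-0.4,0,0],20]]}}

```text
time_s: 25.1
position: [0.4772, 0.0453, 0.0556]
tcp_rot: [-2.201, -2.237, -0.004]
contact_force: [-5.3, 13.5, 5.5]
opening: 0.0231
grasp_force: 61.3
```

The stop is about 4.5 mm compressed, with no hard jam. Now I'll release and back away.

Call:
{"fn": "carry_out", "kwargs": {"steps": [[[0,0,0],[0,0,0],20],[[0,0,0],[0,0,0],40],[[0,0,0],[0,0,0],60],[[0,0,0],[0,0,0],60],[[0,0,0],[0,0,-30],60],[[0,0,0],[0,0,-40],60],[[0,0,0],[0,0,-40],60],[[0,0,0],[0,0,0],60]]}}

```text
time_s: 25.77
position: [0.4834, 0.0416, 0.173]
tcp_rot: [2.195, 2.23, 0.013]
contact_force: [1.1, -0.6, 1.4]
opening: 0.0601
grasp_force: 0.0
```

Call:
{"fn": "carry_out", "kwargs": {"steps": [[[0,0,0],[40,0,0],60],[[0,0,0],[40,0,0],60],[[0,0,0],[40,0,0],60],[[0,0,0],[40,0,0],60],[[0,0,0],[40,0,0],60],[[0,0,0],[40,0,0],60],[[0,0,0],[0,0,0],60],[[0,0,0],[0,0,0],60]]}}

```text
time_s: 26.43
position: [0.474, 0.2845, 0.1646]
tcp_rot: [2.199, 2.243, 0.001]
contact_force: [-0.3, 0.4, -0.1]
opening: 0.0602
grasp_force: 0.0
```

```bash
python3 - <<'E'
from h import *
np.set_printoptions(precision=4,suppress=True);I=[]
print(ctrl.state()["position"])
for c in("scene","top"):
  D=ctrl.camera(c);I.append(D["pixels"])
  hsv=cv2.cvtColor(D["pixels"],cv2.COLOR_RGB2HSV)
  for n,lo,hi in [("red",(0,130,50),(6,255,255)),("org",(7,130,50),(15,255,255)),("yel",(20,130,50),(30,255,255)),("blue",(100,130,40),(125,255,255))]:
    m=cv2.inRange(hsv,lo,hi);_,l,st,ce=cv2.connectedComponentsWithStats(m)
    for k in range(1,len(st)):
        p=at(D,ce[k],.08)
        if st[k,4]>25 and abs(p[0]-.47)<.05 and -.2<p[1]<.3: print(c,n,ce[k],st[k][2:],p)
a=cv2.resize(I[0][170:320,190:390],(800,600))[:300];b=cv2.resize(I[1][200:275,200:400],(800,300))
cv2.imwrite("pics/end.png",np.vstack([cv2.resize(I[0][190:290,200:400],(600,300)),cv2.resize(I[1][185:275,210:390],(600,300))])[:,:,::-1])
E
```

```text
[0.474  0.2845 0.1646]
scene red [312.4062 233.8906] [ 8  9 64] [ 0.4748 -0.0476  0.08  ]
scene yel [297.137  227.9863] [ 9 10 73] [ 0.474  -0.0044  0.08  ]
top red [326.3467 228.0533] [10  9 75] [ 0.4791 -0.0443  0.08  ]
top yel [307.8831 228.4935] [10 10 77] [ 0.4785 -0.0004  0.08  ]
```

View pics/end.png

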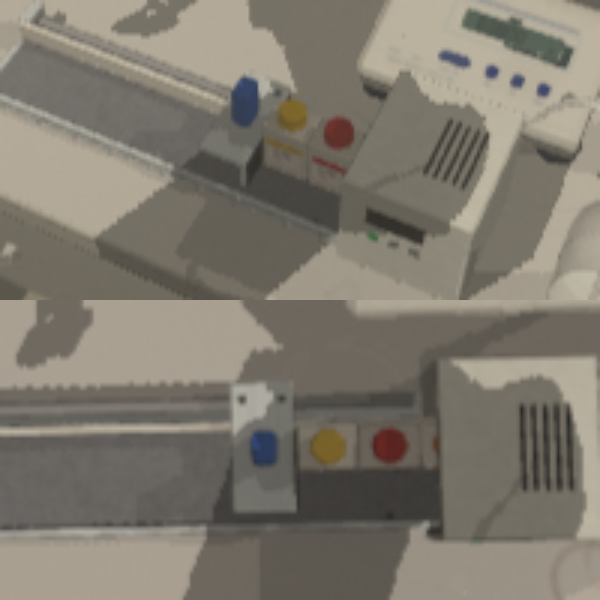

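The follower is up against an upright, straight row that touches along the rail and runs into the hood. I'll hand it in.

```bash
python3 -c "
from workcell import ctrl
print(ctrl.sign_off())"
```

```text
the job is handed in; nothing more can be done
None
```

The job is handed in: all four cartridges are flush along the rail and held by the follower on the spring stop, pressed in an estimated 4–5 mm of its 6 mm. On the first try the yellow cartridge caught the rail top, with about 80 N on the wrist, so I lifted it, set it down clear of the rail and re-gripped it.

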